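Wind the stuck die back out of the embossing press

ROBOT

A 7-joint arm with a two-finger parallel gripper is mounted at the origin on the work surface. World frame = base frame: x ahead of the robot, y to its left, z up, the work surface at z = 0. Lengths are in m, angles in rad, forces in N, time in s.
With the tool pointing down it reaches from about 0.35 to 0.9 m from the base axis. Payload 8.1 kg.
Tool frame: the origin (TCP) lies at the very end of the fingers, on their centre line; the grasp point (between the pads) lies 19 mm behind it (grasp_offset is the z of the grasp point in the tool frame, in m); z points along the fingers, y is the line along which they close (so a half turn about z gives the same grasp; the last joint's range is limited). The gripper opens to 92 mm and grips with 3 to 60 N. Pads are 19 mm wide; open, the fingers measure 130 mm over their backs; the gripper's body (75 mm by 190 mm) begins 47 mm behind the grasp point.
Start: joints at [-1.385, 0.434, 0.025, 1.573, -0.012, 1.134, -0.075], TCP at [0.178, 0.599, 0.227] pointing down, gripper open.
Joint ranges: [-2.62, 2.62], [-0.44, 2.09], [-1.27, 1.32], [0.08, 2.57], [-1.32, 4.46], [0.12, 2], [-2.74, 2.74]. Speed limits (rad/s): [2.22, 2.22, 3.01, 3.01, 3.14, 3.14, 3.14].

INTERFACE

Orientations are given as [roll, pitch, yaw] about the fixed x, y, z axes, in that order (R = Rz(yaw) Ry(pitch) Rx(roll)).
In Python, from plant import * gives the robot as it stands.
- The arm moves only by the tool carry_out, never from a script. Its argument "increments" is a list of rows, each a list of 7 numbers: the turn, a rotation vector about the world's x, y, z in degrees, then the shift along the world's x, y, z in mm, then the closure, from 0 (fully open) to 1 (shut). A call has 1 to 20 rows; each row shifts and turns the commanded pose from where the row before left it; what a row does not reach is not made up. A row lasts 1/8 s, in which the tool goes at most 62.5 mm and 10.7 degrees, less where a joint would pass 70% of its speed; a pose out of reach is approached as far as the arm can. A call with a gripper value outside its range is refused whole. The fingers move at their own pace and stop on an object; "newtons" is the grip in N (left out, the last holds). Time passes only in rows, so rows that do not move let the fingers close. It gives the time, the measured TCP pose, the force, the opening and the grip force at its end, in the units of the state.
- read_state(): the state, without advancing time (a new reading comes with each control period).
- read_camera(name): name is "scene" or "top" or "wrist"; returns the picture (480x640x3 uint8, red, green, blue); there is no depth.
- calibration(name): a dict with "fovy" (degrees; the focal length in pixels is half the picture's height over the tangent of half this angle, whatever the lens; pixels are square), "cx", "cy" (the principal point, pixels), "position" and "rotation" of the camera in the world; the wrist camera has in their place "tool_from_camera" (4x4, takes a point from camera to tool coordinates, whose origin is the TCP and whose axes are the flange's). Camera axes: x right, y up, looking along -z (the intrinsics and any distortion apply to the point x, -y, -z); pixel columns grow to the right and rows downward; lengths in m; the calibration is good to about 2 mm. A picture is of the moment at which its call begins: read the wrist's pose just before it. calibration takes no time and is no camera call.
- job_done(): hands the job in; it is judged then, once.
The state is a dict: "time": time; "qpos": joint angles; "qvel": joint speeds; "effort": joint torques, N m; "eef_pos": TCP position; "tool_rot": TCP orientation; "ft_force": force on the tool from outside, world axes, zero at the start; "torque": the same for the moment, N m; "gripper_width": opening from 0.0 (shut) to 1.0 (fully open); "gripper_force": force on a finger pad.
Only numpy, scipy, OpenCV 4.12 (cv2) and the standard library are available. Lean on these libraries where they do the work, as an engineer would, in place of code of your own. Each camera call takes 0.05 s, during which the arm holds its last target. There are 200 camera calls.

TASK

The long embossing die is stuck under the roller inside the hand press. Wind the crank back (over the top towards the robot), without forcing it, until you feel the roller let go and the crank turn light, and stop right there: the short die lies close behind on the same bed and must not be run against the roller. Only then draw the freed long die out of the mouth along the bed, lift it off and lay it flat in the low wooden tray, gently, leaving the other things on the table where they are.

Things in the scene. Friction and masses are not known exactly. Their poses are not given: they have to be found in the camera images.
- press: White hand embossing press, fixed, 140 mm wide (y): a hood 108 high over the mouth (front face, x = -32 mm), from x = 25 to 195 mm a gear case 135 high (carrying handle to 165), on a 12 mm grey base. Origin on the table 32 mm behind the mouth; x points away from the robot, z up. The sprung roller is out of sight, anywhere 20 to 65 mm behind the mouth. In front of the mouth only base (to x = -165), bed and die stand up
- crank_axis (a point): Fixed point on the crank's level axis (which runs along the press's y), level with the middle of the grip: at x = 60, y = -135 mm of the press, 107 mm above the table. The grip's middle goes round it in a circle of 70 mm radius in the press's x-z plane
- crank_handle: The crank's black round grip, hollow plastic, 22 mm thick, 76 mm long, along the press's y, free to spin on its pin; origin at its middle. Starts within about 20 degrees of straight up. The crank arm (18 mm wide) is 48 mm from the grip's middle, on the press side. Winding back: over the top towards -x, down in front; one turn brings the bed out 88 mm. Grip it with 20 to 30 N; 40 N a finger is too much
- long_die: Steel plate, 130 long (x) x 60 (y) x 8 mm, about 0.5 kg; origin at the middle of its underside, z up. It lies lengthwise on the bed, overhanging 8 mm on both sides, its front 25 mm out of the mouth at first. The roller presses it on the bed: about 7 N at the handle to wind, under 2 N once let go, after 0.4 to 1.1 turns; then it lies loose, its rear still under the hood (the mouth's upper edge is 67 mm above the table). It moves with the bed, slipping a little
- short_die: Steel plate, 40 long (x) x 60 (y) x 8 mm; origin at the middle of its underside. It lies loose on the bed inside the housing, just before the bed's end stop, some 30 mm behind the long die: from the roller letting go of the one to its biting the other is a fifth to two fifths of a turn
- tray: Low plywood tray, fixed, 200 (x) x 150 (y) x 22 mm high, walls and floor 5 mm; origin at the middle of its underside, z up. It stands left or right of the press, the pink box (70 mm high) on the other side
- bed_front (a point): Middle of the front edge of the bed's top: the bed is a steel strip 44 mm wide, 6 mm thick, top 48 mm above the table, sliding along the press's x through the mouth. Beside it, under the die's overhang, 30 mm are free
- pincushion: Blue round pincushion, 68 mm across, 45 mm high, origin under its middle; leave alone
- spool_a: Standing wooden thread spool, 32 mm across, 48 mm high, origin under its middle; leave alone
- spool_b: Standing wooden thread spool, 32 mm across, 48 mm high, origin under its middle; leave alone
- thread_jar: White jar with a lid, 60 mm across, 85 mm high, origin under its middle; leave alone
- phone: Black phone lying flat, 150 x 72 x 9 mm, origin under its middle; leave alone
- bead_bowl: White bowl, 90 mm across, 32 mm high, origin under its middle; leave alone
Things that resemble listed ones, but are neither listed nor needed, are in the scene too. There is more than one size of the tray; the job needs the larger.

How it is judged:
On the way:
1. the crank has brought the bed out and the roller has let go of the long die (contact force between long_die and press below 15 N and x of bed_front in the frame of press below -0.105 m), for 0.2 s.
At the end, for the whole second after the job is handed in: The long die lies flat and still on the tray's floor, let go of, its middle within 60 mm of the tray's and tilted under 5 degrees; the bed is still wound out and the short die lies on it free of the roller (horizontal distance between long_die and tray below 0.06 m and z of long_die in the frame of tray below 0.008 m and angle between long_die's own z axis and vertical below 0.08 rad and linear speed of long_die below 0.02 m/s and contact force between short_die and press below 15 N and x of bed_front in the frame of press below -0.105 m); the robot touches nothing.
It fails at once if the crank was wound on and the short die run against the roller (contact force between short_die and press above 15 N).
It fails at once if the long die was taken hold of while the roller still pressed on it (contact force between the fingers and long_die above 5 N and contact force between long_die and press above 40 N).
It fails at once if the crank's handle was forced or crushed, or wound the wrong way so that the die went further in (contact force between the fingers and crank_handle above 80 N or x of bed_front in the frame of press above -0.045 m).
It fails at once if the long die was dropped or thrown (linear speed of long_die above 0.8 m/s).
It fails at once if another thing on the table was knocked out of its place (distance of any of pincushion, spool_a, spool_b, thread_jar, phone, bead_bowl from where it was at the start of the episode above 0.03 m).
It also fails if it takes over 72 s, if anything falls off the work surface, if the arm or the gripper's body presses on something with over 40 N, if the wrist force passes 120 N, or if a joint passes its speed limit or range.

## Working session

There is one attempt and no reset: what is moved stays moved. The work goes in short steps, Python scripts to look and compute and a tool call to move; the robot and the scene stay as the last step left them, time stands still between calls to the robot, and variables do not carry over. Pictures are saved under pics/ and viewed, at most 10 in all, crops included, and the job is handed in when it is done.

Besides the shell and the picture viewer there is one more tool, called after "Request:" in YAML: its name, and indented under it one key for each argument. carry_out: Moves the arm, as the interface text tells. Its arguments: {"type":"object","properties":{"increments":{"type":"array"},"newtons":{"type":"number"}},"required":["increments"]}

```bash
mkdir -p pics; ls; python3 - <<'E'
from plant import *
import cv2
for n in ("scene","top"):
    cv2.imwrite(f"pics/{n}0.png",read_camera(n)[:,:,::-1]); print(n,calibration(n))
print(calibration("wrist")); print(read_state())
E
```

```text
pics
scene {'fovy': 50.468249656236125, 'cx': 314.03930705482827, 'cy': 243.64832999599417, 'position': array([1.10963072, 0.56512165, 0.72589876]), 'rotation': array([ 0.9655281 , -0.02023881,  2.33623728])}
top {'fovy': 55.72973237014975, 'cx': 321.5400446113278, 'cy': 246.6023238569799, 'position': array([ 0.37503943, -0.01348279,  1.04565451]), 'rotation': array([ 0.12682923, -0.02549268, -1.57591652])}
{'fovy': 64.19104458983863, 'cx': 320.5941439947446, 'cy': 240.74370300654894, 'tool_from_camera': array([[-7.28276545e-04,  9.62691928e-01,  2.70598821e-01,
         7.22296484e-02],
       [ 9.99999651e-01,  5.90589718e-04,  5.90247721e-04,
        -3.94126079e-04],
       [ 4.08413835e-04,  2.70599156e-01, -9.62692022e-01,
        -1.57698656e-01],
       [ 0.00000000e+00,  0.00000000e+00,  0.00000000e+00,
         1.00000000e+00]])}
{'time': 0.1, 'qpos': array([-1.38459014,  0.43515663,  0.02494341,  1.57398974, -0.01157721,
        1.13399484, -0.07508327]), 'qvel': array([ 0.00062225, -0.00079139, -0.00031687, -0.00157497,  0.00034585,
        0.00074205,  0.00129422]), 'effort': array([ 3.37207588e-03, -6.69112158e+01,  9.88190733e-01, -3.15139318e+01,
       -6.04654569e-02,  3.74140637e-02,  8.43747011e-05]), 'eef_pos': array([0.17791746, 0.59867186, 0.22602737]), 'tool_rot': array([-3.14019518e+00,  1.35980693e-04,  2.85277109e+00]), 'ft_force': array([-0.03183093,  0.3266166 , -0.7300705 ]), 'torque': array([-0.02937579, -0.01504217, -0.06408498]), 'gripper_force': 0.0, 'gripper_width': 0.9959060694043519}
```

View pics/scene0.png

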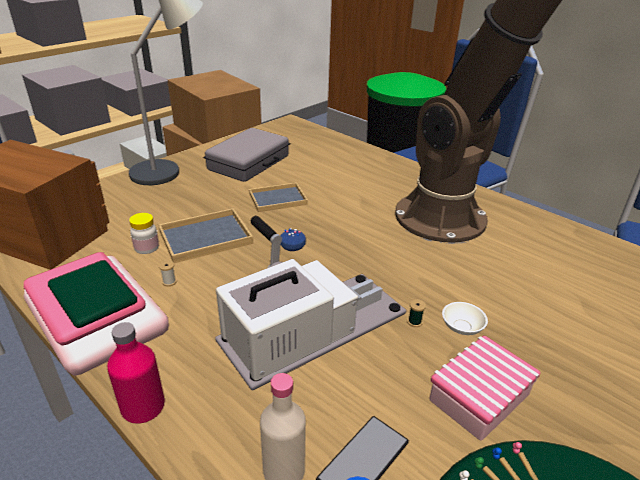

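View pics/top0.png

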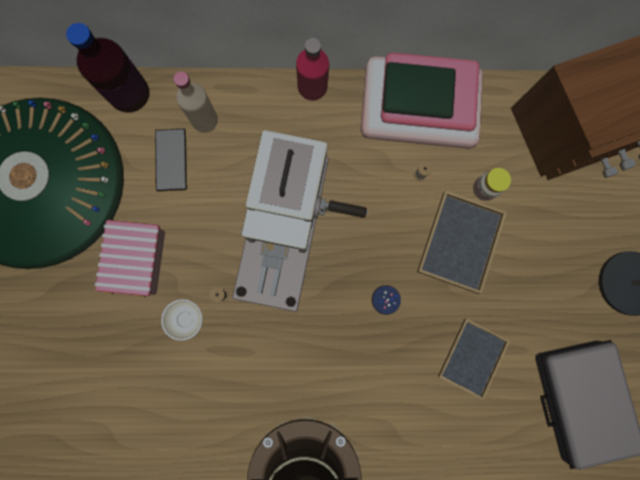

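The top view shows the press at (283,220) with its mouth facing the robot, and the crank grip lies at (347,209). Tray candidates are the large one at (463,242) and the small one at (474,358). I choose the large one, as described. The grip could be taken for the lamp or the carrying handle at (287,172), but the grip is the black bar on the crank side. Next I'll take one close crop.

```bash
cat > h.py <<'E'
from plant import *
import numpy as np, cv2
from scipy.spatial.transform import Rotation as R
def cam(n, st=None):
    c=calibration(n); f=240/np.tan(np.radians(c['fovy'])/2)
    if n=='wrist':
        st=st or read_state(); T=np.eye(4); T[:3,:3]=R.from_euler('xyz',st['tool_rot']).as_matrix(); T[:3,3]=st['eef_pos']
        T=T@c['tool_from_camera']; return f,c['cx'],c['cy'],T[:3,3],T[:3,:3]
    return f,c['cx'],c['cy'],np.array(c['position']),R.from_euler('xyz',c['rotation']).as_matrix()
def ray(n,u,v,C=None):
    f,cx,cy,p,M=C or cam(n); d=M@np.array([(u-cx)/f,-(v-cy)/f,-1]); return p,d
def onz(n,u,v,z,C=None):
    p,d=ray(n,u,v,C); return p+d*(z-p[2])/d[2]
def proj(n,X,C=None):
    f,cx,cy,p,M=C or cam(n); q=M.T@(np.array(X)-p); return cx-f*q[0]/q[2], cy+f*q[1]/q[2]
def tri(r1,r2):
    (p,d),(q,e)=r1,r2; s=np.linalg.lstsq(np.c_[d,-e],q-p,rcond=None)[0]
    a,b=p+s[0]*d,q+s[1]*e; return (a+b)/2,np.linalg.norm(a-b)
E
python3 - <<'E'
from h import *
im=cv2.imread('pics/top0.png'); print(im.shape)
c=im[125:315,225:380]; cv2.imwrite('pics/c1.png',cv2.resize(c,None,fx=3.1,fy=3.1,interpolation=cv2.INTER_CUBIC))
s=cv2.imread('pics/scene0.png')[200:380,200:420]; cv2.imwrite('pics/c2.png',cv2.resize(s,None,fx=3.3,fy=3.3,interpolation=cv2.INTER_CUBIC))
# tray floor
hsv=cv2.cvtColor(im,cv2.COLOR_BGR2HSV)
m=(hsv[...,1]<70)&(hsv[...,2]<140); m[:, :410]=0;m[:,515:]=0;m[:190]=0;m[400:]=0
for k in cv2.findContours(m.astype('u1')*255,0,2)[0]:
    if cv2.contourArea(k)>500:
        b=cv2.boxPoints(cv2.minAreaRect(k)); P=np.array([onz('top',*q,.005) for q in b]); print(b.tolist(),P.round(3).tolist(),P.mean(0),np.linalg.norm(P[0]-P[1]),np.linalg.norm(P[1]-P[2]))
# black things near grip
g=im.max(2)<60; g[:, :320]=0; g[:,375:]=0; g[:190]=0; g[225:]=0
k=max(cv2.findContours(g.astype('u1')*255,0,2)[0],key=cv2.contourArea); print('top grip',cv2.boxPoints(cv2.minAreaRect(k)).tolist())
s=cv2.imread('pics/scene0.png'); g=s.max(2)<60; g[:210]=0; g[250:]=0; g[:, :245]=0; g[:,282:]=0
k=max(cv2.findContours(g.astype('u1')*255,0,2)[0],key=cv2.contourArea); print('scene grip',cv2.boxPoints(cv2.minAreaRect(k)).tolist())
E
```

```text
(480, 640, 3)
[[440.047607421875, 377.3477478027344], [466.18365478515625, 321.1552429199219], [506.60247802734375, 339.9546813964844], [480.4664306640625, 396.1471862792969]] [[0.211, -0.305, 0.005], [0.335, -0.37, 0.005], [0.293, -0.461, 0.005], [0.17, -0.395, 0.005]] [ 0.25227273 -0.38275135  0.005     ] 0.14005890509045812 0.10040599120237163
[[420.4000244140625, 270.79998779296875], [445.70001220703125, 194.89999389648438], [502.70001220703125, 213.89999389648438], [477.4000244140625, 289.79998779296875]] [[0.451, -0.269, 0.005], [0.63, -0.335, 0.005], [0.585, -0.468, 0.005], [0.407, -0.399, 0.005]] [ 0.51808202 -0.36781829  0.005     ] 0.19111089457857328 0.1411548921404122
top grip [[325.92303466796875, 209.38461303710938], [327.80767822265625, 199.9615478515625], [366.26922607421875, 207.65386962890625], [364.38458251953125, 217.07693481445312]]
scene grip [[248.51722717285156, 221.7930908203125], [255.1378936767578, 214.34481811523438], [275.62066650390625, 232.55172729492188], [269.0, 240.0]]
```

View pics/c1.png

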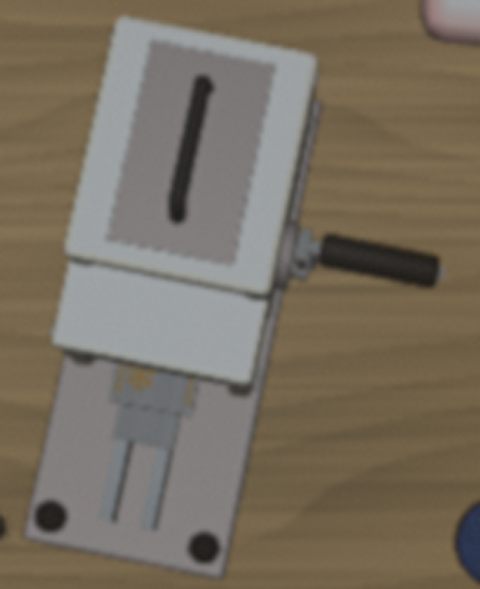

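View pics/c2.png

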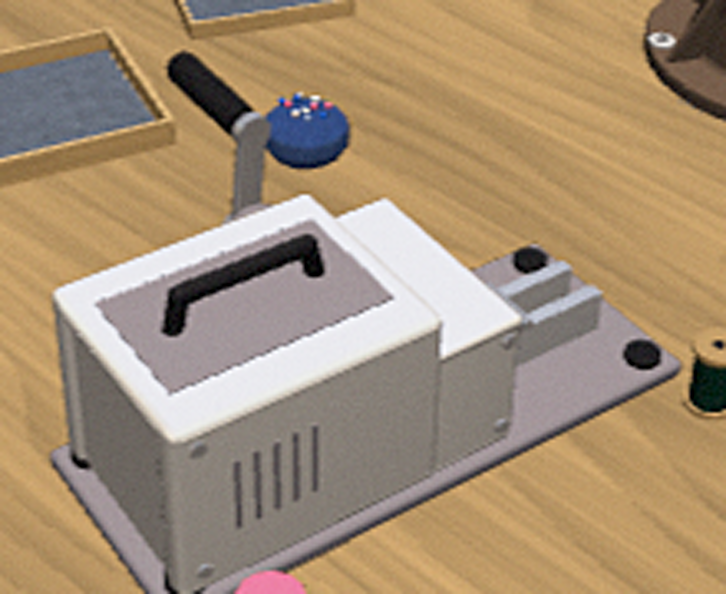

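The crops show the press cleanly. In the top view the gear roof corners are about (264,130), (327,143), (313,220) and (247,206), and the base front corners are about (233,298) and (297,311). The grip runs from about (329,206) to (366,212). Next I'll fit the press pose.

```bash
cat >> h.py <<'E'
px={( .195, .07,.135):(121,17),(.195,-.07,.135):(316,55),(.025,-.07,.135):(272,295),(.025,.07,.135):(67,252),
    (-.032,.07,.108):(53,343),(-.032,-.07,.108):(250,385),(-.165,.07,.012):(25,537),(-.165,-.07,.012):(222,577)}
E
python3 - <<'E'
from h import *
A=np.array(list(px)); B=[]
for k,(u,v) in px.items(): B.append(onz('top',225+(u-1)/3.1,125+(v-1)/3.1,k[2]))
B=np.array(B)
from scipy.optimize import least_squares
def res(t): 
    M=R.from_euler('z',t[2]).as_matrix(); return ((A@M.T)[:,:2]+t[:2]-B[:,:2]).ravel()
s=least_squares(res,[.5,.05,0]); print(s.x,(res(s.x)*1000).round(1).reshape(-1,2).tolist())
t=s.x; M=R.from_euler('z',t[2]).as_matrix(); W=lambda p:M@np.array(p)+[t[0],t[1],0]
tray=W([0,0,0]); 
# scene check of press
for p in ([-.165,.07,.012],[.025,.07,.135]): print('scene',p,proj('scene',W(p)))
ends_t=[(326.9,204.6),(365.4,212.4)]; ends_s=[(272.3,236.3),(251.8,218.1)]
for a,b in zip(ends_t,ends_s):
    X,e=tri(ray('top',*a),ray('scene',*b)); print('end',X,e,'press',M.T@(X-[t[0],t[1],0]))
ax=W([.06,-.135,.107]); print('axis',ax)
for th in range(-24,25,4):
    r=np.radians(th); q=[W([.06-.07*np.sin(r),-.135+d,.107+.07*np.cos(r)]) for d in(.038,-.038)]
    print(th,[np.round(proj(c,x),1).tolist() for c in('top','scene') for x in q])
E
```

```text
[ 0.53523098  0.05499536 -0.20545797] [[4.4, 1.7], [1.9, -4.3], [-0.7, 0.4], [-0.8, 2.8], [-0.3, 2.2], [-0.2, -2.8], [-2.7, -3.0], [-1.7, 3.0]]
scene [-0.165, 0.07, 0.012] (np.float64(405.2090210161076), np.float64(307.24596237935384))
scene [0.025, 0.07, 0.135] (np.float64(334.7996565819043), np.float64(294.5126537065317))
end [ 0.56928916 -0.04816822  0.17771387] 0.002975216818465771 press [ 0.05438883 -0.09404541  0.17771387]
end [ 0.55456068 -0.12407997  0.17843196] 0.005455292249105297 press [ 0.0554573  -0.1713654   0.17843196]
axis [ 0.56642694 -0.0894062   0.107     ]
-24 [[332.2, 188.6], [369.9, 196.3], [256.9, 244.0], [238.4, 225.9]]
-20 [[331.8, 190.5], [369.6, 198.3], [259.0, 242.5], [240.4, 224.4]]
-16 [[331.4, 192.6], [369.2, 200.4], [261.1, 241.1], [242.4, 223.1]]
-12 [[330.9, 194.8], [368.9, 202.5], [263.2, 239.9], [244.4, 222.0]]
-8 [[330.5, 197.0], [368.5, 204.8], [265.4, 238.7], [246.5, 220.9]]
-4 [[330.0, 199.3], [368.0, 207.1], [267.6, 237.7], [248.7, 220.0]]
0 [[329.5, 201.7], [367.6, 209.5], [269.8, 236.9], [250.8, 219.3]]
4 [[329.0, 204.1], [367.1, 211.9], [272.0, 236.2], [252.9, 218.7]]
8 [[328.5, 206.6], [366.6, 214.4], [274.1, 235.7], [255.0, 218.2]]
12 [[328.0, 209.0], [366.1, 216.8], [276.3, 235.3], [257.1, 217.9]]
16 [[327.5, 211.5], [365.6, 219.3], [278.4, 235.1], [259.2, 217.7]]
20 [[327.0, 213.9], [365.0, 221.7], [280.5, 235.0], [261.2, 217.7]]
24 [[326.5, 216.3], [364.5, 224.1], [282.5, 235.1], [263.2, 217.8]]
```

Request:
carry_out:
  increments:
    - [0,0,-5,40,-33,16,0]
    - [0,0,-5.3,40,-33,16,0]
    - [0,0,-5.3,40,-33,16,0]
    - [0,0,-5.3,40,-33,16,0]
    - [0,0,-5.3,40,-33,16,0]
    - [0,0,-5.3,40,-33,16,0]
    - [0,0,-5.3,24,-50,0,0]
    - [0,0,-5.3,24,-50,0,0]
    - [0,0,-5.3,24,-50,0,0]
    - [0,0,-5.3,24,-50,0,0]
    - [0,0,-5.3,24,-50,0,0]
    - [0,0,-5.3,24,-50,0,0]
    - [0,0,-5.3,0,-50,0,0]
    - [0,0,-5.3,0,-50,0,0]
    - [0,0,-5.3,0,-50,0,0]
    - [0,0,-5.8,0,-50,0,0]
    - [0,0,0,0,0,0,0]
    - [0,0,0,0,0,0,0]
  newtons: 25

```text
time: 2.35
eef_pos: [0.5619, -0.0983, 0.3224]
tool_rot: [-3.141, -0.0, 1.37]
ft_force: [0.3, 0.2, 0.3]
gripper_width: 1.0
gripper_force: 0.0
```

```bash
python3 - <<'E'
from h import *
st=read_state(); im=read_camera('wrist')[:,:,::-1].copy(); cv2.imwrite('pics/w1.png',im)
C=cam('wrist',st); yaw=-.2055; M=R.from_euler('z',yaw).as_matrix()
g=(im.max(2)<60).astype('u1')*255
for k in cv2.findContours(g,0,2)[0]:
    if cv2.contourArea(k)>1500:
        b=cv2.boxPoints(cv2.minAreaRect(k)); P=np.array([onz('wrist',*q,.177,C) for q in b])-[.5352,.0550,0]
        print(b.round(0).tolist(),(P@M).round(4).tolist(),(P@M).mean(0))
E
```

```text
[[0.0, 479.0], [0.0, 223.0], [639.0, 223.0], [639.0, 479.0]] [[-0.2604, -0.4049, 0.177], [-0.2024, -0.1434, 0.177], [0.3165, -0.1415, 0.177], [0.3761, -0.4028, 0.177]] [ 0.05747901 -0.27316846  0.177     ]
[[302.0, 165.0], [328.0, 165.0], [328.0, 259.0], [302.0, 259.0]] [[0.0432, -0.0962, 0.177], [0.0635, -0.0961, 0.177], [0.0641, -0.1732, 0.177], [0.0425, -0.1733, 0.177]] [ 0.05331666 -0.13469258  0.177     ]
[[324.0, 26.0], [450.0, 26.0], [450.0, 47.0], [324.0, 47.0]] [[0.0597, 0.0011, 0.177], [0.1493, 0.0015, 0.177], [0.1506, -0.0121, 0.177], [0.0598, -0.0125, 0.177]] [ 0.10487063 -0.00550605  0.177     ]
```

View pics/w1.png

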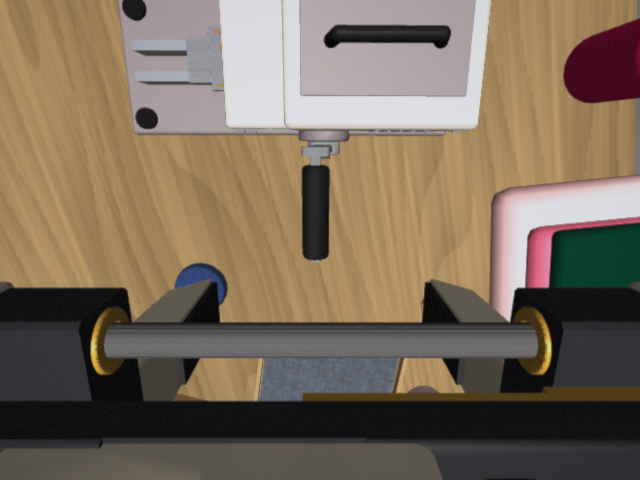

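The wrist view shows the grip at (315,212), with the hub at (324,135) and the fingers straddling the grip. Measured grip middle in the press frame is (0.053, -0.135), which matches the description. I'll descend and close.

Request:
carry_out:
  increments:
    - [0,0,0,-5,-1,-45,0]
    - [0,0,0,0,0,-45,0]
    - [0,0,0,0,0,-45,0]
    - [0,0,0,0,0,-30,0.3]
    - [0,0,0,0,0,0,0.6]
    - [0,0,0,0,0,0,0.7]
    - [0,0,0,0,0,0,0.85]
    - [0,0,0,0,0,0,1]
    - [0,0,0,0,0,0,1]
    - [0,0,0,0,0,0,1]
    - [0,0,0,0,0,0,1]
  newtons: 22

```text
time: 3.78
eef_pos: [0.557, -0.0999, 0.1578]
tool_rot: [3.141, -0.0, 1.369]
ft_force: [0.1, 0.3, 0.7]
gripper_width: 0.232
gripper_force: 22.0
```

```bash
python3 - <<'E'
from h import *
c,s=np.cos(-.2055),np.sin(-.2055)
P=lambda t:np.array([c*(-70*np.sin(t)),s*(-70*np.sin(t)),70*np.cos(t)])
cur=P(np.radians(6))
for a in range(12,409,6):
    d=np.round(P(np.radians(a))-cur,1); cur=cur+d; print(a,d.tolist(),end=' ' if a%24 else '\n')
E
```

```text
12 [-7.1, 1.5, -1.1] 18 [-6.9, 1.4, -1.9] 24 [-6.7, 1.4, -2.7]
30 [-6.4, 1.3, -3.3] 36 [-6.0, 1.3, -4.0] 42 [-5.6, 1.2, -4.6] 48 [-5.1, 1.0, -5.2]
54 [-4.5, 1.0, -5.7] 60 [-3.9, 0.8, -6.1] 66 [-3.2, 0.7, -6.5] 72 [-2.6, 0.5, -6.9]
78 [-1.9, 0.4, -7.1] 84 [-1.1, 0.2, -7.2] 90 [-0.4, 0.1, -7.3] 96 [0.4, -0.1, -7.3]
102 [1.1, -0.2, -7.3] 108 [1.9, -0.4, -7.0] 114 [2.6, -0.5, -6.9] 120 [3.2, -0.7, -6.5]
126 [3.9, -0.8, -6.2] 132 [4.5, -1.0, -5.7] 138 [5.1, -1.0, -5.1] 144 [5.6, -1.2, -4.6]
150 [6.0, -1.3, -4.0] 156 [6.4, -1.3, -3.4] 162 [6.7, -1.4, -2.6] 168 [6.9, -1.4, -1.9]
174 [7.1, -1.5, -1.1] 180 [7.2, -1.5, -0.4] 186 [7.1, -1.5, 0.4] 192 [7.1, -1.5, 1.1]
198 [6.9, -1.4, 1.9] 204 [6.7, -1.4, 2.6] 210 [6.4, -1.3, 3.4] 216 [6.0, -1.3, 4.0]
222 [5.6, -1.2, 4.6] 228 [5.1, -1.0, 5.1] 234 [4.5, -0.9, 5.7] 240 [3.9, -0.9, 6.2]
246 [3.3, -0.6, 6.5] 252 [2.5, -0.6, 6.9] 258 [1.9, -0.4, 7.0] 264 [1.1, -0.2, 7.3]
270 [0.4, -0.1, 7.3] 276 [-0.4, 0.1, 7.3] 282 [-1.1, 0.2, 7.2] 288 [-1.9, 0.4, 7.1]
294 [-2.5, 0.6, 6.9] 300 [-3.3, 0.6, 6.5] 306 [-3.9, 0.9, 6.1] 312 [-4.5, 0.9, 5.7]
318 [-5.1, 1.0, 5.2] 324 [-5.6, 1.2, 4.6] 330 [-6.0, 1.3, 4.0] 336 [-6.4, 1.3, 3.3]
342 [-6.7, 1.4, 2.7] 348 [-6.9, 1.4, 1.9] 354 [-7.1, 1.5, 1.1] 360 [-7.1, 1.5, 0.4]
366 [-7.2, 1.5, -0.4] 372 [-7.1, 1.5, -1.1] 378 [-6.9, 1.4, -1.9] 384 [-6.7, 1.4, -2.7]
390 [-6.4, 1.3, -3.3] 396 [-6.0, 1.3, -4.0] 402 [-5.6, 1.2, -4.6] 408 [-5.1, 1.0, -5.2]
```

Request:
carry_out:
  increments:
    - [0,0,0,-7.1,1.5,-1.1,1]
    - [0,0,0,-6.9,1.4,-1.9,1]
    - [0,0,0,-6.7,1.4,-2.7,1]
    - [0,0,0,-6.4,1.3,-3.3,1]
  newtons: 25

```text
time: 4.28
eef_pos: [0.5327, -0.0949, 0.1504]
tool_rot: [3.135, -0.0, 1.369]
ft_force: [5.4, -0.6, 8.8]
gripper_width: 0.233
gripper_force: 25.0
```

Request:
carry_out:
  increments:
    - [0,0,0,-6.0,1.3,-4.0,1]
    - [0,0,0,-5.6,1.2,-4.6,1]
    - [0,0,0,-5.1,1.0,-5.2,1]
    - [0,0,0,-4.5,1.0,-5.7,1]
    - [0,0,0,-3.9,0.8,-6.1,1]

```text
time: 4.9
eef_pos: [0.5051, -0.0891, 0.124]
tool_rot: [3.14, -0.001, 1.369]
ft_force: [-2.1, 0.4, 10.6]
gripper_width: 0.227
gripper_force: 25.0
```

Request:
carry_out:
  increments:
    - [0,0,0,-3.2,0.7,-6.5,1]
    - [0,0,0,-2.6,0.5,-6.9,1]
    - [0,0,0,-1.9,0.4,-7.1,1]
    - [0,0,0,-1.1,0.2,-7.2,1]
    - [0,0,0,-0.4,0.1,-7.3,1]

```text
time: 5.52
eef_pos: [0.4952, -0.087, 0.0883]
tool_rot: [-3.141, -0.0, 1.369]
ft_force: [-2.8, -0.4, 8.5]
gripper_width: 0.232
gripper_force: 25.0
```

Request:
carry_out:
  increments:
    - [0,0,0,0.4,-0.1,-7.3,1]
    - [0,0,0,1.1,-0.2,-7.3,1]
    - [0,0,0,1.9,-0.4,-7.0,1]
    - [0,0,0,2.6,-0.5,-6.9,1]
    - [0,0,0,3.2,-0.7,-6.5,1]

```text
time: 6.15
eef_pos: [0.5042, -0.0889, 0.0532]
tool_rot: [-3.141, -0.0, 1.369]
ft_force: [-2.9, 0.8, 8.0]
gripper_width: 0.234
gripper_force: 25.0
```

Request:
carry_out:
  increments:
    - [0,0,0,3.9,-0.8,-6.2,1]
    - [0,0,0,4.5,-1.0,-5.7,1]
    - [0,0,0,5.1,-1.0,-5.1,1]
    - [0,0,0,5.6,-1.2,-4.6,1]

```text
time: 6.65
eef_pos: [0.523, -0.0928, 0.0316]
tool_rot: [-3.14, -0.0, 1.369]
ft_force: [-3.1, 2.0, 8.2]
gripper_width: 0.231
gripper_force: 25.0
```

Request:
carry_out:
  increments:
    - [0,0,0,6.0,-1.3,-4.0,1]
    - [0,0,0,6.4,-1.3,-3.4,1]
    - [0,0,0,6.7,-1.4,-2.6,1]

```text
time: 7.02
eef_pos: [0.5417, -0.0966, 0.0215]
tool_rot: [-3.139, -0.001, 1.369]
ft_force: [-5.7, 1.8, 9.5]
gripper_width: 0.23
gripper_force: 25.0
```

Request:
carry_out:
  increments:
    - [0,0,0,6.9,-1.4,-1.4,1]
    - [0,0,0,7.1,-1.5,-0.6,1]
    - [0,0,0,7.2,-1.5,0.1,1]

```text
time: 7.4
eef_pos: [0.5603, -0.1006, 0.0184]
tool_rot: [-3.134, -0.0, 1.369]
ft_force: [-8.7, 2.0, -3.1]
gripper_width: 0.228
gripper_force: 25.0
```

Request:
carry_out:
  increments:
    - [0,0,0,7.1,-1.5,0.4,1]
    - [0,0,0,7.1,-1.5,1.1,1]
    - [0,0,0,6.9,-1.4,1.9,1]

```text
time: 7.78
eef_pos: [0.5812, -0.1049, 0.0209]
tool_rot: [-3.133, 0.0, 1.369]
ft_force: [-5.2, 0.2, -11.7]
gripper_width: 0.23
gripper_force: 25.0
```

Request:
carry_out:
  increments:
    - [0,0,0,6.8,-1.4,2.1,1]
    - [0,0,0,6.4,-1.3,3.0,1]
    - [0,0,0,6.0,-1.3,3.8,1]

```text
time: 8.15
eef_pos: [0.6053, -0.1099, 0.0324]
tool_rot: [3.141, -0.0, 1.369]
ft_force: [-3.4, 1.2, 1.5]
gripper_width: 0.229
gripper_force: 25.0
```

Request:
carry_out:
  increments:
    - [0,0,0,5.6,-1.2,4.6,1]
    - [0,0,0,5.1,-1.0,5.1,1]
    - [0,0,0,4.5,-0.9,5.7,1]

```text
time: 8.52
eef_pos: [0.6199, -0.1129, 0.048]
tool_rot: [-3.142, -0.0, 1.369]
ft_force: [-6.1, 0.9, 1.6]
gripper_width: 0.229
gripper_force: 25.0
```

The tangential resistance fell from about 8.5 N to about 2 N between 198° and 216°, so the roller has let go. I'll stop here and check.

Request:
carry_out:
  increments:
    - [0,0,0,0,0,0,1]
    - [0,0,0,0,0,0,1]

```text
time: 8.78
eef_pos: [0.62, -0.1129, 0.0479]
tool_rot: [3.141, -0.0, 1.369]
ft_force: [-5.7, 0.6, 3.7]
gripper_width: 0.231
gripper_force: 25.0
```

```bash
python3 - <<'E'
from h import *
a=read_camera('top')[:,:,::-1]; b=read_camera('scene')[:,:,::-1]; print(read_state()['ft_force'])
a=cv2.resize(a[200:330,215:345],(560,560),interpolation=cv2.INTER_CUBIC)
b=cv2.resize(b[210:360,190:430],None,fx=3.3,fy=3.3,interpolation=cv2.INTER_CUBIC)
cv2.imwrite('pics/t2.png',a); cv2.imwrite('pics/s2.png',b)
E
```

```text
[-5.15840605  0.812109    4.94369092]
```

View pics/t2.png

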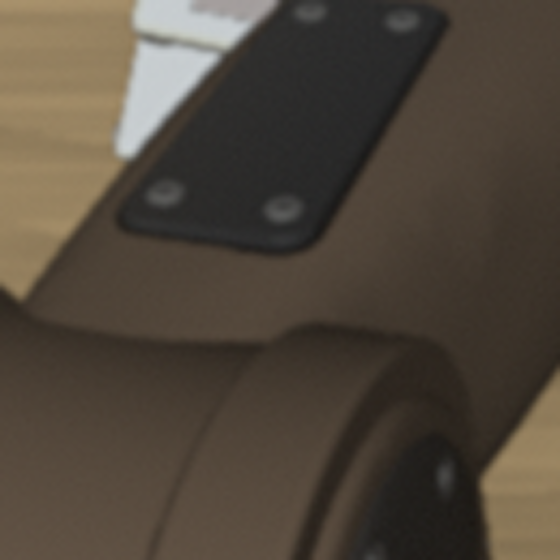

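The arm hides the press in that view, but the force history shows the crank turning light. I'll let go, rise and turn over the die.

Request:
carry_out:
  increments:
    - [0,0,0,0,0,0,0.6]
    - [0,0,0,0,0,0,0.3]
    - [0,0,0,0,0,0,0]
    - [0,0,0,0,0,0,0]
    - [0,0,0,0,0,40,0]
    - [0,0,0,0,0,55,0]
    - [0,0,0,0,0,55,0]
    - [0,0,0,0,0,50,0]
    - [0,0,-9,-16.3,18.4,0,0]
    - [0,0,-9,-16.3,18.4,0,0]
    - [0,0,-9,-16.3,18.4,0,0]
    - [0,0,-9,-16.3,18.4,0,0]
    - [0,0,-9,-16.3,18.4,0,0]
    - [0,0,-9,-16.3,18.4,0,0]
    - [0,0,-9,-16.3,18.4,0,0]
    - [0,0,-9,-16.3,18.4,0,0]
    - [0,0,-9,-16.3,18.4,0,0]
    - [0,0,-9.2,-16.3,18.4,0,0]
    - [0,0,0,0,0,0,0]
    - [0,0,0,0,0,0,0]

```text
time: 11.38
eef_pos: [0.4572, 0.0708, 0.2476]
tool_rot: [-3.141, -0.001, -0.202]
ft_force: [0.1, 0.4, 0.2]
gripper_width: 1.001
gripper_force: 0.0
```

```bash
python3 - <<'E'
from h import *
st=read_state(); im=read_camera('wrist')[:,:,::-1].copy(); print(st['eef_pos'],st['tool_rot'],st['qpos'])
M=R.from_euler('z',-.2055).as_matrix(); C=cam('wrist',st)
# press-frame graticule on plane z=56mm
for x in (-.16,-.14,-.12,-.1,-.08,-.06,-.04):
  for y in (-.03,.03):
    u=proj('wrist',M@[x,y,.056]+[.5352,.055,0],C); print(x,y,np.round(u))
cv2.imwrite('pics/w2.png',im)
E
```

```text
[0.45723302 0.07082575 0.24758394] [-3.14128850e+00 -7.92613153e-04 -2.01987424e-01] [-1.137739    0.19840825  1.04484151  1.97440573 -0.19522715  1.07381088
 -1.78046945]
-0.16 -0.03 [350. 296.]
-0.16 0.03 [289. 295.]
-0.14 -0.03 [350. 277.]
-0.14 0.03 [289. 276.]
-0.12 -0.03 [351. 257.]
-0.12 0.03 [288. 257.]
-0.1 -0.03 [351. 237.]
-0.1 0.03 [288. 237.]
-0.08 -0.03 [352. 216.]
-0.08 0.03 [287. 216.]
-0.06 -0.03 [352. 195.]
-0.06 0.03 [287. 194.]
-0.04 -0.03 [353. 173.]
-0.04 0.03 [286. 172.]
```

View pics/w2.png

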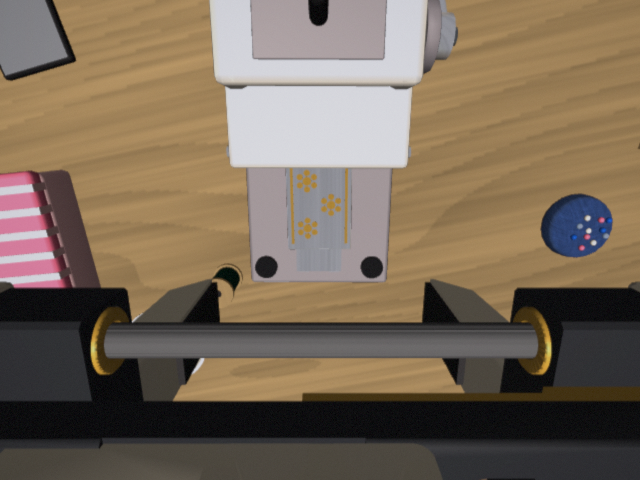

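The wrist view shows the die front edge at row 249, at press x about -0.112, with the die centred on y = 0. The bed front is at row 271, about -0.135. spool_a sits to the left at (230,280), clear of the fingers. I'll grasp at x = -0.07.

Request:
carry_out:
  increments:
    - [0,0,0,8.8,-1.8,-45,0]
    - [0,0,0,0,0,-50,0]
    - [0,0,0,0,0,-50,0]
    - [0,0,0,0,0,-36,0]
    - [0,0,0,0,0,-20.5,0]
    - [0,0,0,0,0,0,0.1]
    - [0,0,0,0,0,0,0.2]
    - [0,0,0,0,0,0,0.3]
    - [0,0,0,0,0,0,0.36]
    - [0,0,0,0,0,0,0.5]
    - [0,0,0,0,0,0,0.5]
    - [0,0,0,0,0,0,0.5]
  newtons: 20

```text
time: 12.92
eef_pos: [0.4662, 0.0701, 0.0465]
tool_rot: [-3.14, -0.001, -0.204]
ft_force: [-0.9, 3.5, 6.0]
gripper_width: 0.651
gripper_force: 20.0
```

Request:
carry_out:
  increments:
    - [0,0,0,-4.9,1,0,0.5]
    - [0,0,0,-4.9,1,0,0.5]
    - [0,0,0,-4.9,1,0,0.5]
    - [0,0,0,-4.9,1,0,0.5]
    - [0,0,0,-4.9,1,0,0.5]
    - [0,0,0,-4.9,1,0,0.5]
    - [0,0,0,-4.9,1,0,0.5]
    - [0,0,0,-4.9,1.1,0,0.5]
    - [0,0,0,0,0,0,0.5]

```text
time: 14.05
eef_pos: [0.4276, 0.0772, 0.0465]
tool_rot: [-3.141, -0.003, -0.206]
ft_force: [4.0, -1.2, 7.4]
gripper_width: 0.648
gripper_force: 19.9
```

Request:
carry_out:
  increments:
    - [0,0,0,0,0,0,0.3]
    - [0,0,0,0,0,0,0.2]
    - [0,0,0,0,0,0,0.2]
    - [0,0,0,0,0,2.5,0.2]
    - [0,0,0,11.2,-2.3,0,0.2]
    - [0,0,0,11.2,-2.3,0,0.2]
    - [0,0,0,0,0,0,0.2]

```text
time: 14.92
eef_pos: [0.4503, 0.0724, 0.0484]
tool_rot: [3.141, -0.001, -0.206]
ft_force: [0.1, 0.4, -0.1]
gripper_width: 0.799
gripper_force: 0.0
```

```bash
python3 - <<'E'
from h import *
st=read_state(); im=read_camera('wrist')[:,:,::-1].copy(); print(st['eef_pos'],st['ft_force'])
M=R.from_euler('z',-.2055).as_matrix(); C=cam('wrist',st)
for x in (-.16,-.14,-.12,-.1,-.08,-.06,-.04):
  print(x,[np.round(proj('wrist',M@[x,y,.056]+[.5352,.055,0],C)).tolist() for y in (-.03,.03)])
cv2.imwrite('pics/w3.png',im)
E
```

```text
[0.45025713 0.07242464 0.04843064] [ 0.11526942  0.35190126 -0.09391247]
-0.16 [[382.0, 450.0], [257.0, 450.0]]
-0.14 [[384.0, 415.0], [255.0, 415.0]]
-0.12 [[385.0, 378.0], [253.0, 378.0]]
-0.1 [[387.0, 338.0], [251.0, 338.0]]
-0.08 [[390.0, 296.0], [248.0, 296.0]]
-0.06 [[392.0, 251.0], [246.0, 251.0]]
-0.04 [[394.0, 202.0], [243.0, 202.0]]
```

View pics/w3.png

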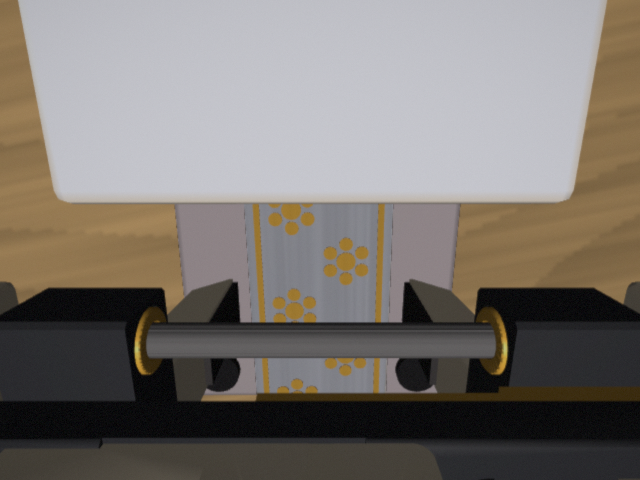

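The die came along with the fingers: its ornaments shifted by about 38 mm, so its middle is now at x = -0.085, right under the grasp. I'll grip it here with the tips nearly flush, draw it clear and lift.

Request:
carry_out:
  increments:
    - [0,0,0,0,0,0.8,0.3]
    - [0,0,0,0,0,0,0.36]
    - [0,0,0,0,0,0,0.5]
    - [0,0,0,0,0,0,0.5]
    - [0,0,0,0,0,0,0.5]
    - [0,0,0,-4.9,1,0,0.5]
    - [0,0,0,-6.9,1.4,0,0.5]
    - [0,0,0,-6.9,1.4,0,0.5]
    - [0,0,0,-6.9,1.4,0,0.5]
    - [0,0,0,-6.9,1.4,0,0.5]
    - [0,0,0,-4.9,1,0,0.5]
    - [0,0,0,0,0,3,0.5]
    - [0,0,0,0,0,5,0.5]
    - [0,0,0,0,0,5,0.5]
    - [0,0,0,0,0,0,0.5]
  newtons: 45

```text
time: 16.85
eef_pos: [0.4117, 0.0805, 0.0625]
tool_rot: [-3.141, -0.001, -0.205]
ft_force: [-0.7, 0.3, -6.0]
gripper_width: 0.645
gripper_force: 45.0
```

Request:
carry_out:
  increments:
    - [0,0,0,0,0,25,0.5]
    - [0,0,0,0,0,40,0.5]
    - [0,0,0,0,0,40,0.5]
    - [0,0,0,0,0,20,0.5]
    - [0,0,0,5,-20,0,0.5]
    - [0,0,-0.7,8.4,-34,0,0.5]
    - [0,0,-0.7,8.4,-36,0,0.5]
    - [0,0,-0.7,8.4,-36,0,0.5]
    - [0,0,-0.7,8.4,-36,0,0.5]
    - [0,0,-0.7,8.4,-36,0,0.5]
    - [0,0,-0.7,8.4,-36,0,0.5]
    - [0,0,-0.7,8.4,-36,0,0.5]
    - [0,0,-0.7,8.4,-36,0,0.5]
    - [0,0,-0.7,8.4,-36,0,0.5]
    - [0,0,-0.7,8.4,-36,0,0.5]
    - [0,0,-0.7,8.4,-36,0,0.5]
    - [0,0,0,8.4,-35,0,0.5]
    - [0,0,0,5,-18,0,0.5]
    - [0,0,0,0,0,0,0.5]

```text
time: 19.23
eef_pos: [0.5214, -0.388, 0.1864]
tool_rot: [3.141, 0.001, -0.341]
ft_force: [-0.9, 1.0, -5.2]
gripper_width: 0.648
gripper_force: 45.0
```

```bash
python3 - <<'E'
from h import *
st=read_state(); im=read_camera('wrist')[:,:,::-1].copy(); print(st['eef_pos'],st['tool_rot'],st['ft_force'],st['torque'],st['gripper_width'])
C=cam('wrist',st); M=R.from_euler('z',-.34).as_matrix()
for a in (1,-1):
  for b in (1,-1): print(np.round(proj('wrist',M@[a*.1,b*.075,.022]+[.518,-.368,0],C)))
s=read_camera('scene')[:,:,::-1]; s=s[90:330,80:360]
o=np.hstack([cv2.resize(im,(400,300)),cv2.resize(s,(400,300))]); cv2.imwrite('pics/w4.png',o)
E
```

```text
[ 0.52138361 -0.38795913  0.18642364] [ 3.14067027e+00  1.09155359e-03 -3.41458203e-01] [-0.89240982  0.9964538  -5.15121278] [ 0.03776934  0.21528693 -0.01638438] 0.6475518935766988
[204. 112.]
[391. 111.]
[222. 336.]
[381. 336.]
```

View pics/w4.png

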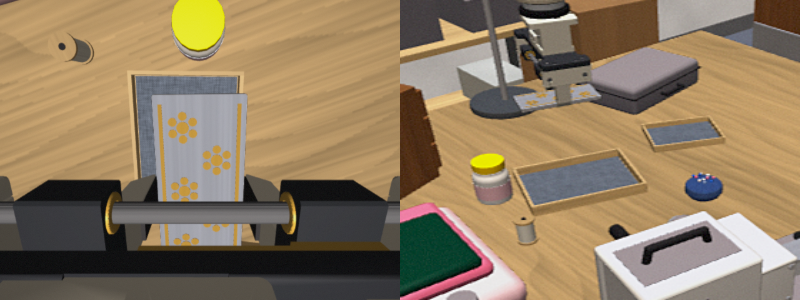

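The wrist view shows the die level over the tray, and the tray corners are where predicted. The thread jar is beyond the far wall. I'll shift 20 mm and lower.

Request:
carry_out:
  increments:
    - [0,0,0,-2,10,0,0.5]
    - [0,0,0,-1.4,10,0,0.5]
    - [0,0,0,0,0,-35,0.5]
    - [0,0,0,0,0,-40,0.5]
    - [0,0,0,0,0,-40,0.5]
    - [0,0,0,0,0,-30,0.5]
    - [0,0,0,0,0,-15,0.5]
    - [0,0,0,0,0,-10,0.5]
    - [0,0,0,0,0,-5,0.5]
    - [0,0,0,0,0,0,0.5]
    - [0,0,0,0,0,-1.5,0.5]
    - [0,0,0,0,0,-1.5,0.5]
    - [0,0,0,0,0,0,0.5]

```text
time: 20.95
eef_pos: [0.5188, -0.3666, 0.0092]
tool_rot: [-3.142, -0.0, -0.339]
ft_force: [-0.2, 0.1, -4.8]
gripper_width: 0.646
gripper_force: 45.0
```

Request:
carry_out:
  increments:
    - [0,0,0,0,0,-1,0.5]
    - [0,0,0,0,0,-1,0.5]
    - [0,0,0,0,0,0,0.5]

```text
time: 21.32
eef_pos: [0.5187, -0.3665, 0.007]
tool_rot: [-3.142, 0.0, -0.339]
ft_force: [-0.1, -0.1, -4.5]
gripper_width: 0.647
gripper_force: 45.0
```

Request:
carry_out:
  increments:
    - [0,0,0,0,0,-0.7,0.5]
    - [0,0,0,0,0,0,0.5]

```text
time: 21.58
eef_pos: [0.5187, -0.3666, 0.0064]
tool_rot: [3.142, 0.0, -0.34]
ft_force: [-0.3, 0.1, -5.0]
gripper_width: 0.644
gripper_force: 45.0
```

Request:
carry_out:
  increments:
    - [0,0,0,0,0,-0.6,0.5]
    - [0,0,0,0,0,0,0.5]
    - [0,0,0,0,0,0,0.33]
    - [0,0,0,0,0,0,0.28]
    - [0,0,0,0,0,0,0.2]
    - [0,0,0,0,0,0,0.2]
    - [0,0,0,0,0,10,0.2]
    - [0,0,0,0,0,30,0.2]
    - [0,0,0,0,0,50,0.2]
    - [0,0,0,0,0,60,0.2]
    - [0,0,0,0,0,60,0.2]
    - [0,0,0,-30,-20,30,0.2]
    - [0,0,0,-40,0,0,0]
    - [0,0,0,0,0,0,0]

```text
time: 23.32
eef_pos: [0.4453, -0.3879, 0.2474]
tool_rot: [-3.141, -0.001, -0.345]
ft_force: [0.6, -0.2, 0.0]
gripper_width: 0.962
gripper_force: 0.0
```

```bash
python3 - <<'E'
from h import *
st=read_state(); im=read_camera('wrist')[:,:,::-1].copy(); print(st['eef_pos'],st['ft_force'],st['time'])
s=read_camera('scene')[:,:,::-1]; s=s[170:390,120:413]
o=np.hstack([cv2.resize(im,(400,300)),cv2.resize(s,(400,300))]); cv2.imwrite('pics/w5.png',o)
E
```

```text
[ 0.44526647 -0.38785916  0.24740154] [ 0.56529079 -0.18319691  0.01150285] 23.325
```

View pics/w5.png

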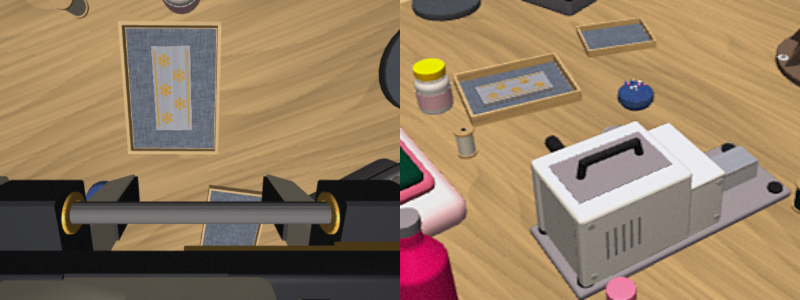

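The die lies flat in the middle of the tray at (170,87) in the wrist half of the picture. The bed is still wound out and nothing else has moved.

```bash
python3 -c "
from plant import *
print(job_done())"
```

```text
the job is handed in; nothing more can be done
None
```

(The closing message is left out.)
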